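# Space the riders on the optical rail with the spacing gauge

## Robot

A 7-joint arm with a two-finger parallel gripper is mounted at the origin on the work surface. World frame = base frame: x ahead of the robot, y to its left, z up, the work surface at z = 0. Lengths are in m, angles in rad, forces in N, time in s.
With the tool pointing down it reaches from about 0.425 to 0.825 m from the base axis. Payload 3.6 kg.
Tool frame: the origin (TCP) lies on the centre line of the jaws, within the pads' length; the fingertips stand 14 mm ahead of it and the grasp point (between the pads) lies 5 mm behind it; z points along the fingers, y is the direction in which the jaws open and shut (so a half turn about z gives the same grasp; the last joint's range is limited). The gripper opens to 85 mm and grips with 20 to 120 N. Pads are 22 mm wide; open, the fingers measure 114 mm over their backs; the gripper's body (76 mm by 85 mm) begins 54 mm behind the grasp point. The pads swing forward as they close: fully open they stand 13 mm farther back than shut.
Start: joints at [1.135, 0.615, -0.013, 1.423, 0.008, 1.103, -0.04], TCP at [0.258, -0.596, 0.245] pointing down, gripper open.
Joint ranges: [-3.12, 3.12], [-0.3, 2.06], [-1.34, 1.32], [0.26, 2.42], [-1.36, 4.5], [0.01, 1.98], [-2.84, 2.84]. Speed limits (rad/s): [2.79, 2.79, 3.14, 3.14, 3.14, 3.14, 3.14].

## Interface

Orientations are given as a rotation vector (axis times angle).
In Python, from station import monitor, optics, workorder gives the robot as it stands.
- The arm moves only by the tool play_rows, never from a script. Its argument "motion" is a list of rows, each an object with "twist": the turn, a rotation vector about the tool's x, y, z in rad, a list of three; "dp": the shift along the tool's x, y, z in cm, a list of three; "claw": the closure, from 0 (fully open) to 1 (shut). A call has 1 to 8 rows; each row is the pose to reach, as a shift and turn from the pose commanded when the call began, along the tool's axes at that moment; what a row does not reach only later rows make up. A row lasts 1/12 s, in which the tool goes at most 41.7 mm and 7.16 degrees, less where a joint would pass 70% of its speed; a pose out of reach is approached as far as the arm can. A call with a gripper value outside its range is refused whole. The fingers move at their own pace and stop on an object; the grip force is fixed at half the most. Time passes only in rows, so rows that repeat a pose let the fingers close. It gives the time, the measured TCP pose, the force and the opening at its end, in the units of the state.
- monitor.observe(): the state, without advancing time (a new reading comes with each control period).
- optics.read_camera(name): name is "scene" or "top" or "wrist"; returns a dict with "image" (480x640x3 uint8, blue, green, red), "z_map" (480x640 float32, m along the optical axis (not along the pixel's ray), 0 where there is no reading), "K" (3x3 intrinsics, pixels), "dist_coeffs" ([k1, k2, p1, p2, k3] as OpenCV has them; the pictures are not rectified), "R" (3x3) and "t" (3): a world point X has camera coordinates R X + t; the wrist camera has in their place "T_tool_cam" (4x4, takes a point from camera to tool coordinates, whose origin is the TCP and whose axes are the flange's). Camera axes: x right, y down, z forward; pixel columns grow to the right and rows downward; lengths in m; the calibration is good to about 2 mm. A picture is of the moment at which its call begins: read the wrist's pose just before it.
- workorder.finish_job(): hands the job in, once; it reports no verdict.
The state is a dict: "time": time; "joint_positions": joint angles; "joint_velocities": joint speeds; "effort": joint torques, N m; "position": TCP position; "tool_rot": TCP orientation; "wrist_force": force on the tool from outside, world axes, zero at the start; "moment": the same for the moment, N m; "finger_gap": finger opening in m.
Only numpy, scipy, OpenCV 4.12 (cv2) and the standard library are available. Lean on these libraries where they do the work, as an engineer would, in place of code of your own. Each camera call takes 0.05 s, during which the arm holds its last target.

## Task

On the optical rail, the two empty riders stand too far from the clamped rider that carries the lens. Take the spacing gauge with the thick leg (not the thin-legged one), set it down over the nearer empty rider with the thick leg on the lens side, drag that rider along until the thick leg meets the clamped rider, then lift off and step it on to do the same with the far rider against the one just set, so that both gaps are as the gauge sets them. Then stand the gauge upright on the bench, off the rail, and let go.

Things in the scene. Friction and masses are not known exactly. Their poses are not given: they have to be found in the camera images.
- rail: Aluminium optical rail fixed to the bench, 440 x 50 x 20 mm high. Origin: centre of its underside; x runs along it from the lens end to the free end (roughly to the robot's left), z up. The clamped lens rider is part of it and never moves: saddle 40 mm along x, 60 wide, centred at rail x = -180 mm, 20 to 48 mm above the bench; its lens mount reaches 110 mm.
- rider1: Empty rider next to the clamped one: saddle 40 mm along the rail, 60 wide, 28 high, with a socket (40 high in all) and a thumbscrew 12 mm out at -y. Origin: underside centre, on the rail's top; axes as the rail's. Captive: slides only along the rail (drag 1.2 N) and stays put. Starts 85 to 125 mm clear of the clamped saddle; the gauge leaves 54 mm clear (centres 94 apart).
- rider2: The far empty rider, the same as rider1, farther along the rail's +x; it starts 85 to 185 mm clear of rider1. The gauge leaves it 54 mm clear of rider1 too (centres 94 mm apart).
- gauge: Loose white thick-legged gauge, up to 0.31 kg, standing. Origin: underside centre, z up. Bridge 102 (x) x 40 mm (y), 55 to 67 mm above its feet; thick leg at x -51 to -11, 8 mm lip at x 43 to 51, between them a slot 54 long, 55 high, over one rider with 7 mm to spare each end. Grip fin on top: 50 mm in x, centred at x = -12, 20 thick in y, 67 to 112 above the feet.
- gauge_leg (a point): Foot centre of the gauge's thick (40 mm) leg, at x = -31 mm of the gauge. In use the gauge's x points as the rail's x: thick leg on the lens side, lip behind the rider it drags, feet just clear of the rail's top, well below the saddle's top. The other gauge, with a leg only 14 mm thick (76 mm long in all), is not used.
Mind the look-alikes: they are no part of the job. Leave any orange or pink look-alike of the gauge alone.

How it is judged:
On the way, in this order (a step that is already met when the one before it is completed fails the run):
1. the first empty rider has been brought to 38 to 68 mm from the clamped rider, with the gauge's thick leg down in that gap (x of rider1 in the frame of rail between -0.102 and -0.072 m and x of gauge_leg in the frame of rider1 between -0.08 and -0.02 m and y of gauge_leg in the frame of rider1 between -0.03 and 0.03 m and z of gauge_leg in the frame of rider1 below 0.02 m), for 0.1 s.
2. the far rider has been brought to 38 to 68 mm from the first, with the gauge's thick leg down in that gap (x of rider2 in the frame of rider1 between 0.078 and 0.108 m and x of gauge_leg in the frame of rider2 between -0.08 and -0.02 m and y of gauge_leg in the frame of rider2 between -0.03 and 0.03 m and z of gauge_leg in the frame of rider2 below 0.02 m), for 0.1 s.
At the end, for the whole second after the job is handed in: Both gaps (clamped rider to first rider, first rider to far rider) are 38 to 68 mm between saddles, and the thick-legged gauge stands upright (within about 10 degrees) on the bench itself, feet less than 12 mm above it, at rest (x of rider1 in the frame of rail between -0.102 and -0.072 m and x of rider2 in the frame of rider1 between 0.078 and 0.108 m and height (world z) of gauge below 0.012 m and angle between gauge's own z axis and vertical below 0.17 rad and linear speed of gauge below 0.02 m/s); the robot touches nothing.
It also fails if it takes over 54 s, if anything falls off the work surface, if the arm or the gripper's body presses on something with over 40 N, if the wrist force passes 120 N, or if a joint passes its speed limit or range.

## Working session

There is one attempt and no reset: what is moved stays moved. The work goes in short steps, Python scripts to look and compute and a tool call to move; the robot and the scene stay as the last step left them, time stands still between calls to the robot, and variables do not carry over. Pictures are saved under pics/ and viewed, and the job is handed in when it is done.

Besides the shell and the picture viewer there is one more tool, called after ">>>" as name(argument=value, ...) on one line, values as JSON. play_rows: Moves the arm, as the interface text tells. Its arguments: {"type":"object","properties":{"motion":{"type":"array"}},"required":["motion"]}

```bash
mkdir -p pics; python3 - <<'E'
from station import monitor, optics
import cv2
s=monitor.observe()
for k,v in s.items(): print(k,v)
for n in ["scene","top"]:
    c=optics.read_camera(n)
    cv2.imwrite(f"pics/{n}0.png",c["image"]); print(n,c["K"],c["dist_coeffs"],c["R"],c["t"])
E
```

```text
time 0.0
joint_positions [ 1.13546952  0.61596194 -0.01264893  1.42491456  0.00809435  1.10340281
 -0.04043179]
joint_velocities [-7.57303164e-06 -2.11120390e-03 -1.98659874e-04  7.57617290e-04
  9.50324331e-04  1.90447656e-03  6.96239871e-04]
effort [-6.07630463e-04 -4.69214845e+01  2.59200046e-01 -1.71037853e+01
  1.00322423e-02  9.64196865e-03  6.53671464e-06]
position [ 0.25812948 -0.59574433  0.24410509]
tool_rot [-3.07364136e+00 -6.37287724e-01  8.63948166e-04]
wrist_force [-0.32264475  0.37176987 -0.4606057 ]
moment [ 0.01764216 -0.0249586  -0.0370066 ]
finger_gap 0.08498418994605267
scene [[495.90999225   0.         317.22348691]
 [  0.         495.90999225 246.12172135]
 [  0.           0.           1.        ]] [-0.08748416  0.          0.          0.          0.        ] [[-0.32583354  0.94525395 -0.018096  ]
 [ 0.63196356  0.20352499 -0.74779652]
 [-0.70317463 -0.2550932  -0.66368132]] [-0.00644123 -0.3166496   1.49574335]
top [[542.51781233   0.         324.59749263]
 [  0.         542.51781233 241.34284046]
 [  0.           0.           1.        ]] [-0.06679733  0.          0.          0.          0.        ] [[-0.06480541 -0.99789404 -0.00278134]
 [-0.97382099  0.06385013 -0.21816472]
 [ 0.21788286 -0.01142973 -0.975908  ]] [0.20827697 0.52334276 0.99125244]
```

View pics/scene0.png

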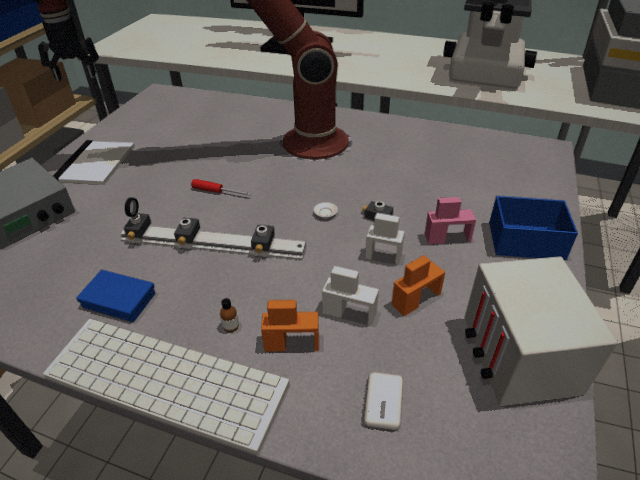

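View pics/top0.png

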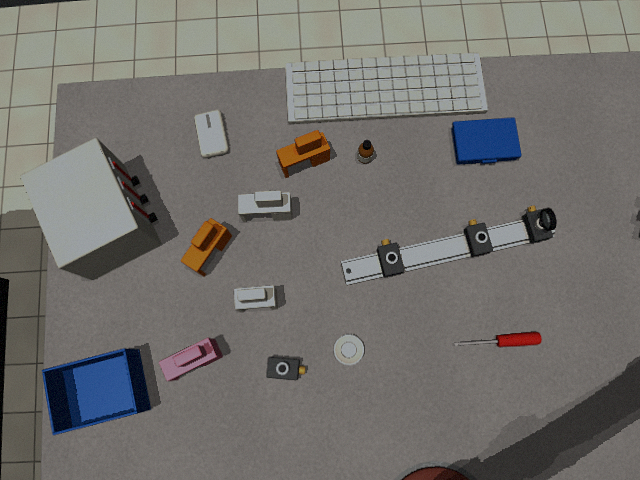

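The top view shows the clamped lens rider at (540,222), rider1 at (480,237) and rider2 at (390,258). The larger white gauge is at (265,204) and the thin-legged white one at (255,297). In the scene view the large gauge's thick leg is on the left, the lens side.

```bash
cat > h.py <<'E'
import numpy as np, cv2
from station import monitor, optics
from scipy.spatial.transform import Rotation as Ro
def cloud(n):
    if n=="wrist": s=monitor.observe()
    c=optics.read_camera(n); z=c["z_map"].astype(float); h,w=z.shape
    u,v=np.meshgrid(np.arange(w),np.arange(h))
    p=cv2.undistortPoints(np.stack([u,v],-1).reshape(-1,1,2).astype(float),c["K"],c["dist_coeffs"]).reshape(h,w,2)
    P=np.dstack([p[...,0]*z,p[...,1]*z,z])
    if n=="wrist":
        T=c["T_tool_cam"]; P=P@T[:3,:3].T+T[:3,3]
        P=P@Ro.from_rotvec(s["tool_rot"]).as_matrix().T+s["position"]
    else: P=(P-c["t"])@c["R"]
    P[z==0]=np.nan
    return c["image"],P
def rect(q):
    r=cv2.minAreaRect((q[:,:2]*1000).astype(np.float32)); return np.round(r[0],1),np.round(r[1],1),round(r[2],1)
E
python3 - <<'E'
from h import *
img,P=cloud("top")
print("table z",np.nanmedian(P[300:330,560:620,2]))
hsv=cv2.cvtColor(img,cv2.COLOR_BGR2HSV)
def box(r0,r1,c0,c1,zlo,zhi):
    q=P[r0:r1,c0:c1].reshape(-1,3); q=q[np.isfinite(q).all(1)]; return q[(q[:,2]>zlo)&(q[:,2]<zhi)]
for nm,b in [("gauge",(185,225,232,298)),("thin",(280,315,228,282))]:
    for zl,zh in [(0.1,.125),(0.055,.075),(0.01,.05)]:
        q=box(*b,zl,zh); print(nm,zl,len(q), q[:,2].mean() if len(q) else 0, rect(q) if len(q)>5 else 0)
q=box(205,295,335,560,0.015,0.026);print("railtop",len(q),q[:,2].mean(),rect(q))
for nm,b in [("r2",(225,290,365,415)),("r1",(210,265,460,500)),("lens",(200,250,520,560))]:
    for zl,zh in [(.043,.0505),(.055,.065),(.037,.07)]:
        q=box(*b,zl,zh);print(nm,zl,len(q),np.median(q,0) if len(q) else 0,rect(q) if len(q)>5 else 0)
img,P=cloud("scene")
for nm,b in [("gauge",(255,325,315,385))]:
    for zl,zh in [(0.1,.125),(0.055,.075)]:
        q=box(*b,zl,zh); print(nm,zl,len(q), q[:,2].mean(), rect(q))
for nm,b in [("r2",(215,260,245,280)),("r1",(208,250,170,202)),("lens",(205,245,120,152))]:
    for zl,zh in [(.043,.0505)]:
        q=box(*b,zl,zh);print(nm,zl,len(q),np.median(q,0),rect(q))
q=box(215,260,115,310,0.015,0.026);print("railtop",len(q),q[:,2].mean(),rect(q))
E
```

```text
table z 0.0009500437945476252
gauge 0.1 312 0.11164451895430967 (array([618.5, 274.8]), array([48.9, 21.2]), 88.4)
gauge 0.055 742 0.06742450809262866 (array([618.8, 287.1]), array([101.7,  41.6]), 88.7)
gauge 0.01 149 0.030848590191130995 (array([604. , 283.4]), array([ 35.5, 107.8]), 15.5)
thin 0.1 327 0.111839396829361 (array([435.7, 313.7]), array([20.6, 50.8]), 1.7)
thin 0.055 501 0.06729164161347292 (array([435.8, 313.5]), array([40.7, 76.7]), 1.1)
thin 0.01 57 0.029389395620582588 (array([420.4, 305. ]), array([32.7, 83.9]), 28.1)
railtop 2712 0.02079884684144477 (array([514.1, -77.1]), array([ 56.4, 440.9]), 9.2)
r2 0.043 422 [0.49137427 0.04992856 0.04821551] (array([500.,  49.]), array([70. , 40.2]), 9.2)
r2 0.055 118 [0.49510124 0.04839139 0.06100884] (array([501.9,  48.2]), array([35.5, 22.6]), 0.1)
r2 0.037 690 [0.49458897 0.05060309 0.04888186] (array([501. ,  49.3]), array([72.1, 40.5]), 8.7)
r1 0.043 401 [ 0.5215982  -0.12552303  0.04825001] (array([ 528.8, -128.3]), array([69.4, 41.1]), 9.1)
r1 0.055 124 [ 0.52374048 -0.128846    0.06086132] (array([ 524.6, -129.4]),
[... 313 characters left out ...]
, array([21.6, 12.7]), 26.6)
lens 0.037 548 [ 0.54074558 -0.24571447  0.04845696] (array([ 549.6, -249.7]), array([73.8, 39.4]), 14.6)
gauge 0.1 299 0.1089117909638316 (array([618.7, 275.5]), array([50.6, 23. ]), 87.6)
gauge 0.055 834 0.06510044976602956 (array([659.4, 287.7]), array([102.6, 122.1]), 89.9)
r2 0.043 235 [0.50594992 0.05501847 0.04685509] (array([495.7,  48.9]), array([64.6, 40.4]), 9.3)
r1 0.043 211 [ 0.5346856  -0.12332421  0.0466069 ] (array([ 524. , -129.8]), array([62.1, 39.7]), 8.6)
lens 0.043 214 [ 0.55419469 -0.24580639  0.04666144] (array([ 545.1, -253.5]), array([61. , 43.2]), 10.1)
railtop 1492 0.018916308714678164 (array([520.4, -75.5]), array([ 71.4, 440.5]), 9.5)
```

```bash
cat >> h.py <<'E'
def go(x,y,z,a):
    """TCP target mm, tool-y azimuth deg -> dp cm, twist"""
    s=monitor.observe(); R=Ro.from_rotvec(s["tool_rot"]).as_matrix()
    a=np.radians(a); Y=np.array([np.cos(a),np.sin(a),0]); Z=np.array([0,0,-1.]); D=np.stack([np.cross(Y,Z),Y,Z],1)
    print("t",round(s["time"],2),"tcp",np.round(s["position"]*1000,1),"yaz",round(np.degrees(np.arctan2(R[1,1],R[0,1])),2),"zax",np.round(R[:,2],4),"gap",s["finger_gap"],"F",np.round(s["wrist_force"],1))
    print("   dp",np.round(R.T@(np.array([x,y,z])/10-s["position"]*100),2),"tw",np.round(Ro.from_matrix(R.T@D).as_rotvec(),3))
E
python3 - <<'E'
from h import *
go(560,-180,245,-36); go(618.6,275,200,-1.5)
# top-cam check of neighbours around the gauge
img,P=cloud("top"); q=P.reshape(-1,3); q=q[np.isfinite(q).all(1)]
m=(q[:,2]>.03)&(abs(q[:,0]-.6186)<.075)&(abs(q[:,1]-.275)<.13); 
n=q[m]; n=n[(abs(n[:,0]-.6186)>.028)|(n[:,1]<.23)|(n[:,1]>.345)]; print(len(n), n[:: max(1,len(n)//15)].round(3))
E
```

```text
t 0.2 tcp [ 258.2 -596.   244.6] yaz -66.57 zax [-6.0e-04  1.5e-03 -1.0e+00] gap 0.08514812797228816 F [ 0.3 -0.1  0.7]
   dp [ 44.23 -26.17  -0.  ] tw [-0.002 -0.    -0.534]
t 0.2 tcp [ 258.2 -596.   244.6] yaz -66.57 zax [-6.0e-04  1.5e-03 -1.0e+00] gap 0.08514812797228816 F [ 0.3 -0.1  0.7]
   dp [ 67.7  -65.59   4.56] tw [-1.000e-03 -1.000e-03 -1.136e+00]
586 [[0.692 0.242 0.071]
 [0.593 0.393 0.068]
 [0.573 0.386 0.111]
 [0.579 0.387 0.07 ]
 [0.565 0.386 0.113]
 [0.572 0.37  0.07 ]
 [0.559 0.391 0.114]
 [0.567 0.379 0.07 ]
 [0.57  0.364 0.046]
 [0.552 0.392 0.111]
 [0.56  0.384 0.066]
 [0.564 0.368 0.036]
 [0.548 0.392 0.094]
 [0.559 0.371 0.032]
 [0.547 0.394 0.067]
 [0.546 0.381 0.033]]
```

>>> play_rows(motion=[{"dp": [3.3,-2,0],"twist": [0,0,-0.04],"claw": 0},{"dp": [6.6,-4,0],"twist": [0,0,-0.08],"claw": 0.1},{"dp": [10,-6,0],"twist": [0,0,-0.12],"claw": 0.2},{"dp": [13.3,-7.9,0],"twist": [0,0,-0.16],"claw": 0.3},{"dp": [16.6,-9.8,0],"twist": [0,0,-0.2],"claw": 0.35},{"dp": [19.9,-11.8,0],"twist": [0,0,-0.24],"claw": 0.35},{"dp": [23.2,-13.7,0],"twist": [0,0,-0.28],"claw": 0.35},{"dp": [26.5,-15.7,0],"twist": [0,0,-0.32],"claw": 0.35}])

```text
time: 0.92
position: [0.44, -0.3455, 0.2455]
tool_rot: [2.934, 1.122, 0.0]
wrist_force: [0.8, -0.7, 0.1]
finger_gap: 0.0556
```

```bash
python3 -c "
from h import *
go(560,-100,230,-36);go(600,0,220,-20)"
```

```text
t 0.92 tcp [ 440.  -345.5  245.5] yaz -48.14 zax [ 2.e-04 -3.e-04 -1.e+00] gap 0.05564705199726087 F [ 0.8 -0.7  0.1]
   dp [ 25.32 -10.28   1.54] tw [ 0.     0.    -0.212]
t 0.92 tcp [ 440.  -345.5  245.5] yaz -48.14 zax [ 2.e-04 -3.e-04 -1.e+00] gap 0.05564705199726087 F [ 0.8 -0.7  0.1]
   dp [ 34.98 -15.06   2.54] tw [ 0.     0.    -0.491]
```

>>> play_rows(motion=[{"dp": [3.2,-1.3,0.2],"twist": [0,0,-0.05],"claw": 0.35},{"dp": [6.4,-2.6,0.4],"twist": [0,0,-0.1],"claw": 0.35},{"dp": [9.6,-3.9,0.6],"twist": [0,0,-0.14],"claw": 0.35},{"dp": [12.8,-5.2,0.8],"twist": [0,0,-0.19],"claw": 0.35},{"dp": [16,-6.5,1],"twist": [0,0,-0.24],"claw": 0.35},{"dp": [19.2,-7.8,1.2],"twist": [0,0,-0.28],"claw": 0.35},{"dp": [22.4,-9.1,1.4],"twist": [0,0,-0.33],"claw": 0.35},{"dp": [25.6,-10.4,1.5],"twist": [0,0,-0.38],"claw": 0.35}])

```text
time: 1.58
position: [0.5612, -0.0974, 0.2302]
tool_rot: [-2.669, -1.657, 0.001]
wrist_force: [-0.0, -0.2, -0.9]
finger_gap: 0.0556
```

```bash
python3 -c "
from h import *
go(618.6,275,190,-1.5)"
```

```text
t 1.58 tcp [561.2 -97.4 230.2] yaz -26.34 zax [-3.e-04 -1.e-04 -1.e+00] gap 0.05562393566505403 F [-0.  -0.2 -0.9]
   dp [ 35.92 -11.38   4.01] tw [-0.     0.    -0.434]
```

>>> play_rows(motion=[{"dp": [3.6,-1.1,0.3],"twist": [0,0,-0.05],"claw": 0.35},{"dp": [7.2,-2.3,0.6],"twist": [0,0,-0.1],"claw": 0.35},{"dp": [10.8,-3.4,0.9],"twist": [0,0,-0.15],"claw": 0.35},{"dp": [14.4,-4.5,1.2],"twist": [0,0,-0.2],"claw": 0.35},{"dp": [18,-5.7,1.5],"twist": [0,0,-0.26],"claw": 0.35},{"dp": [21.6,-6.8,1.8],"twist": [0,0,-0.32],"claw": 0.35},{"dp": [25.2,-8,2.1],"twist": [0,0,-0.38],"claw": 0.35},{"dp": [28.6,-9.1,2.4],"twist": [0,0,-0.434],"claw": 0.35}])

```text
time: 2.25
position: [0.6068, 0.1999, 0.2062]
tool_rot: [-2.248, -2.194, -0.0]
wrist_force: [-0.5, 0.0, 0.9]
finger_gap: 0.0556
```

```bash
python3 -c "
from h import *
go(618.6,275,190,-1.5)"
```

```text
t 2.25 tcp [606.8 199.9 206.2] yaz -1.41 zax [-0.e+00  3.e-04 -1.e+00] gap 0.05562215080358131 F [-0.5  0.   0.9]
   dp [7.54 1.   1.62] tw [-0.    -0.     0.002]
```

>>> play_rows(motion=[{"dp": [2.5,0.3,0.5],"twist": [0,0,0],"claw": 0.35},{"dp": [5,0.7,1],"twist": [0,0,0],"claw": 0.35},{"dp": [7,0.9,1.5],"twist": [0,0,0],"claw": 0.35},{"dp": [7.54,1,1.62],"twist": [0,0,0],"claw": 0.35},{"dp": [7.54,1,1.62],"twist": [0,0,0],"claw": 0.35}])

```text
time: 2.67
position: [0.6179, 0.2748, 0.1893]
tool_rot: [-2.247, -2.193, 0.001]
wrist_force: [0.3, 0.3, 0.2]
finger_gap: 0.0556
```

```bash
python3 - <<'E'
from h import *
img,P=cloud("wrist"); cv2.imwrite("pics/w1.png",img)
q=P.reshape(-1,3); q=q[np.isfinite(q).all(1)]
n=q[(abs(q[:,2]-.112)<.006)&(abs(q[:,0]-.6186)<.04)&(abs(q[:,1]-.275)<.05)]; print(len(n),rect(n),n[:,2].mean())
n=q[(abs(q[:,2]-.067)<.006)&(abs(q[:,0]-.6186)<.04)&(abs(q[:,1]-.285)<.07)]; print(len(n),rect(n),n[:,2].mean())
go(618.6,275,88,-1.5)
E
```

```text
3103 (array([618.1, 275. ]), array([50., 20.]), 89.2) 0.11116204614974551
6237 (array([618.2, 287.3]), array([101.6,  40.2]), 89.2) 0.06643512230866887
t 2.72 tcp [618.7 272.4 189.7] yaz -1.57 zax [-8.0e-04 -1.2e-03 -1.0e+00] gap 0.05569830200227679 F [ 0.2 -0.2  0.9]
   dp [ 2.800e-01 -1.000e-02  1.017e+01] tw [-0.001  0.001 -0.001]
```

View pics/w1.png

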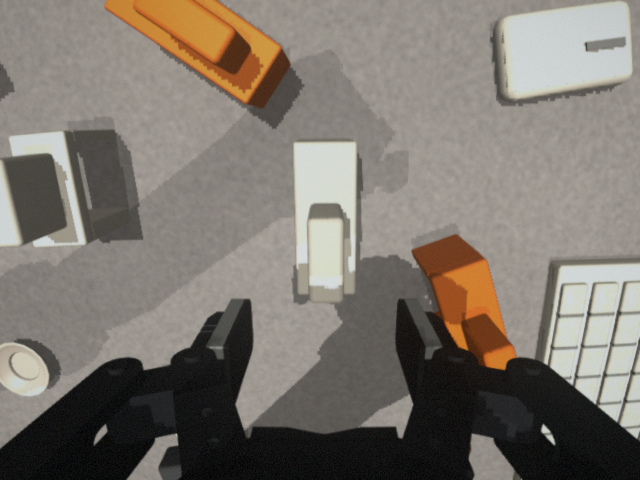

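The wrist view shows the white thick-legged gauge at (325,220) with its fin between the open fingers. The orange one at (465,290) is clear. I'm descending to grip the fin.

>>> play_rows(motion=[{"dp": [0.1,0,2.5],"twist": [0,0,-0.013],"claw": 0.35},{"dp": [0.1,0,5],"twist": [0,0,-0.013],"claw": 0.35},{"dp": [0.1,0,7.5],"twist": [0,0,-0.013],"claw": 0.35},{"dp": [0.1,0,9.3],"twist": [0,0,-0.013],"claw": 0.35},{"dp": [0.1,0,10.1],"twist": [0,0,-0.013],"claw": 0.35},{"dp": [0.1,0,10.1],"twist": [0,0,-0.013],"claw": 0.35}])

```text
time: 3.22
position: [0.6185, 0.2705, 0.0873]
tool_rot: [2.241, 2.202, -0.008]
wrist_force: [0.1, -1.0, -0.3]
finger_gap: 0.0553
```

```bash
python3 - <<'E'
from h import *
go(618.3,275,88,-0.8); go(618.3,275,88,-0.8)
E
```

```text
t 3.22 tcp [618.5 270.5  87.3] yaz -1.01 zax [-0.0032 -0.0036 -1.    ] gap 0.05525082726771838 F [ 0.1 -1.  -0.3]
   dp [ 0.45 -0.03 -0.07] tw [-0.003  0.004 -0.004]
t 3.22 tcp [618.5 270.5  87.3] yaz -1.01 zax [-0.0032 -0.0036 -1.    ] gap 0.05525082726771838 F [ 0.1 -1.  -0.3]
   dp [ 0.45 -0.03 -0.07] tw [-0.003  0.004 -0.004]
```

>>> play_rows(motion=[{"dp": [0.4,0,-0.05],"twist": [-0.003,0.004,-0.004],"claw": 0.35},{"dp": [0.4,0,-0.05],"twist": [-0.003,0.004,-0.004],"claw": 0.6},{"dp": [0.4,0,-0.05],"twist": [-0.003,0.004,-0.004],"claw": 1},{"dp": [0.4,0,-0.05],"twist": [-0.003,0.004,-0.004],"claw": 1},{"dp": [0.4,0,-0.05],"twist": [-0.003,0.004,-0.004],"claw": 1},{"dp": [0.4,0,-0.05],"twist": [-0.003,0.004,-0.004],"claw": 1},{"dp": [0.4,0,-0.05],"twist": [-0.003,0.004,-0.004],"claw": 1}])

```text
time: 3.8
position: [0.6199, 0.2783, 0.0912]
tool_rot: [2.233, 2.209, 0.012]
wrist_force: [0.3, -0.9, 5.5]
finger_gap: 0.0195
```

```bash
python3 - <<'E'
from h import *
go(618.3,275,88,-0.8); go(618.3,275,168,-0.8)
E
```

```text
t 3.8 tcp [619.9 278.3  91.2] yaz -0.63 zax [ 0.0055  0.0052 -1.    ] gap 0.01954211794303047 F [ 0.3 -0.9  5.5]
   dp [-0.33 -0.15  0.32] tw [ 0.005 -0.005  0.003]
t 3.8 tcp [619.9 278.3  91.2] yaz -0.63 zax [ 0.0055  0.0052 -1.    ] gap 0.01954211794303047 F [ 0.3 -0.9  5.5]
   dp [-0.29 -0.11 -7.68] tw [ 0.005 -0.005  0.003]
```

>>> play_rows(motion=[{"dp": [0,0,-1],"twist": [0,0,0],"claw": 1},{"dp": [0,0,-3],"twist": [0,0,0],"claw": 1},{"dp": [0,0,-5],"twist": [0.003,-0.003,0],"claw": 1},{"dp": [0,0,-7],"twist": [0.005,-0.005,0],"claw": 1},{"dp": [0,0,-8.5],"twist": [0.005,-0.005,0],"claw": 1},{"dp": [0,0,-9],"twist": [0.005,-0.005,0],"claw": 1},{"dp": [0,0,-9],"twist": [0.005,-0.005,0],"claw": 1}])

```text
time: 4.38
position: [0.6192, 0.2776, 0.181]
tool_rot: [2.234, 2.209, 0.0]
wrist_force: [0.1, 0.2, -1.2]
finger_gap: 0.0191
```

```bash
python3 - <<'E'
from h import *
for i in range(2):
    go(560,60,178,9)
    img,P=cloud(["wrist","scene"][i]); cv2.imwrite(f"pics/l{i}.png",img)
    q=P.reshape(-1,3); q=q[np.isfinite(q).all(1)]
    c=monitor.observe()["position"]
    for lo,hi in [(.012,.032),(-.036,-.012)]:
        n=q[(q[:,2]>c[2]+lo)&(q[:,2]<c[2]+hi)&(abs(q[:,0]-c[0])<.03)&(abs(q[:,1]-c[1]-.012)<.065)]
        if len(n)>5: print(lo,len(n),rect(n),np.percentile(n[:,2],[5,50,95]).round(4))
E
```

```text
t 4.38 tcp [619.2 277.6 181. ] yaz -0.64 zax [ 1.e-04  0.e+00 -1.e+00] gap 0.019074408010945593 F [ 0.1  0.2 -1.2]
   dp [-21.83  -5.68   0.3 ] tw [ 0.    -0.    -0.168]
0.012 11813 (array([622.7, 277.7]), array([50.4, 49.2]), 32.6) [0.1948 0.2012 0.2094]
-0.036 12092 (array([618.9, 306.6]), array([61.3, 40.3]), 89.3) [0.1547 0.1561 0.1574]
t 4.43 tcp [618.5 277.1 179.5] yaz -0.63 zax [-0.0023 -0.0013 -1.    ] gap 0.019175608508743138 F [-0.6  0.2 -1.9]
   dp [-21.77  -5.61   0.2 ] tw [-0.002  0.001 -0.168]
0.012 151 (array([623.6, 280.8]), array([38.3, 50.8]), 38.9) [0.1911 0.1981 0.2081]
-0.036 899 (array([617.9, 286.5]), array([ 44.1, 102.4]), 0.2) [0.145  0.1538 0.1617]
```

View pics/l1.png

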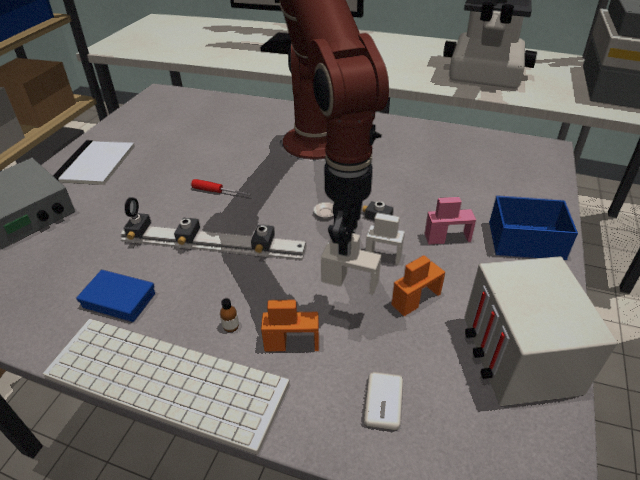

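View pics/l0.png

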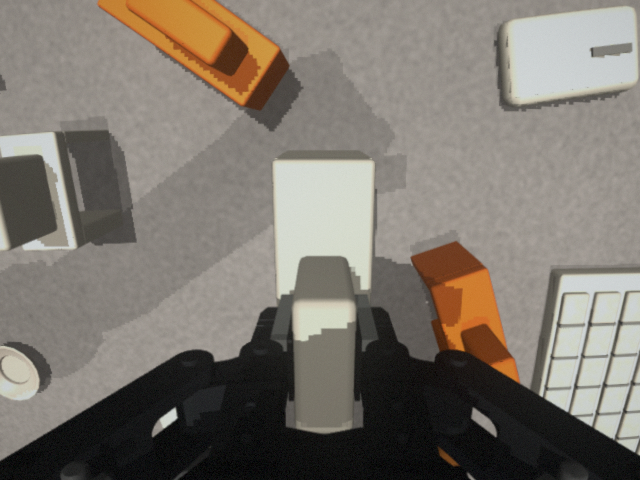

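The gauge is held level, with its feet at about TCP z − 92 mm and the TCP at gauge x ≈ −8.6 mm. I'm carrying it towards rider1.

>>> play_rows(motion=[{"dp": [-2,-0.5,0],"twist": [0,0,0],"claw": 1},{"dp": [-5,-1.2,0],"twist": [0,0,-0.03],"claw": 1},{"dp": [-8.5,-2,0],"twist": [0,0,-0.06],"claw": 1},{"dp": [-12,-2.8,0],"twist": [0,0,-0.09],"claw": 1},{"dp": [-15.5,-3.6,0],"twist": [0,0,-0.12],"claw": 1},{"dp": [-19,-4.4,0],"twist": [0,0,-0.15],"claw": 1},{"dp": [-22.5,-5.2,0],"twist": [0,0,-0.172],"claw": 1},{"dp": [-26,-6,0],"twist": [0,0,-0.172],"claw": 1}])

```text
time: 5.15
position: [0.5542, 0.0161, 0.1785]
tool_rot: [-2.032, -2.391, 0.007]
wrist_force: [0.7, -0.5, -1.0]
finger_gap: 0.0192
```

```bash
python3 -c "
from h import *
go(526.5,-154,180,9.2)"
```

```text
t 5.15 tcp [554.2  16.1 178.5] yaz 9.28 zax [-0.0053 -0.0012 -1.    ] gap 0.019175673157018836 F [ 0.7 -0.5 -1. ]
   dp [-16.35  -5.48  -0.12] tw [-0.005  0.     0.001]
```

>>> play_rows(motion=[{"dp": [-3.3,-1.1,0],"twist": [0,0,0],"claw": 1},{"dp": [-6.6,-2.2,0],"twist": [0,0,0],"claw": 1},{"dp": [-10,-3.3,0],"twist": [0,0,0],"claw": 1},{"dp": [-13,-4.4,-0.1],"twist": [0,0,0],"claw": 1},{"dp": [-15.4,-5.2,-0.1],"twist": [0,0,0],"claw": 1},{"dp": [-16.35,-5.48,-0.1],"twist": [0,0,0],"claw": 1},{"dp": [-16.35,-5.48,-0.1],"twist": [0,0,0],"claw": 1},{"dp": [-16.35,-5.48,-0.1],"twist": [0,0,0],"claw": 1}])

```text
time: 5.82
position: [0.5277, -0.1511, 0.1804]
tool_rot: [-2.034, -2.39, 0.002]
wrist_force: [-0.1, 0.6, -1.2]
finger_gap: 0.0193
```

```bash
cat >> h.py <<'E'
C=np.array([514,-77.]); ex=np.array([-.1599,.9871]); ey=np.array([-.9871,-.1599])
def railxy(p): d=np.atleast_2d(p)[:,:2]-C; return np.stack([d@ex,d@ey],1)
def inrail(xr,yr=0): return C+xr*ex+yr*ey
E
python3 - <<'E'
from h import *
go(526.5,-154,180,9.2)
img,P=cloud("wrist"); cv2.imwrite("pics/w2.png",img)
q=P.reshape(-1,3); q=q[np.isfinite(q).all(1)]
r=railxy(q*1000); z=q[:,2]
print("tcp rail",railxy(monitor.observe()["position"]*1000))
# rail top between riders
m=(z>.016)&(z<.024)&(r[:,0]>-20)&(r[:,0]<100)&(abs(r[:,1])<60); print("rail y",np.percentile(r[m,1],[0.5,99.5]), z[m].mean(), rect(q[m]))
for nm,lo,hi in [("r1",-85,-25),("r2",95,160)]:
    m=(z>.044)&(z<.051)&(r[:,0]>lo)&(r[:,0]<hi)&(abs(r[:,1])<50)
    if m.sum(): print(nm,m.sum(),np.percentile(r[m],[1,99],axis=0))
c=monitor.observe()["position"]
m=(z>c[2]-.036)&(z<c[2]-.015)&(abs(r[:,0]+78)<80)&(abs(r[:,1])<45);print("bridge",z[m].mean(),np.percentile(r[m],[1,99],axis=0),rect(q[m]))
img,P=cloud("top"); cv2.imwrite("pics/t2.png",img); img,P=cloud("scene"); cv2.imwrite("pics/s2.png",img)
go(526.5,-154,180,9.2)
E
```

```text
t 5.82 tcp [ 527.7 -151.1  180.4] yaz 9.22 zax [-0.0034  0.001  -1.    ] gap 0.01928046622614293 F [-0.1  0.6 -1.2]
   dp [-0.27 -0.16  0.04] tw [-0.003 -0.002  0.   ]
tcp rail [[-74.01659404  -2.32448474]]
rail y [-19.0698022   16.42822678] 0.019478482964372712 (array([510.8, -47.6]), array([36.5, 97.5]), 9.5)
bridge 0.15558520016224325 [[-70.275834   -20.29054328]
 [-15.66685402  18.72841991]] (array([ 522.1, -122.6]), array([40.3, 61.6]), 9.2)
t 5.97 tcp [ 528.5 -149.2  181.1] yaz 9.47 zax [-0.002  0.001 -1.   ] gap 0.01938637138319628 F [-0.8  0.7  0.1]
   dp [-0.45 -0.27  0.11] tw [-0.002 -0.001  0.005]
```

View pics/w2.png

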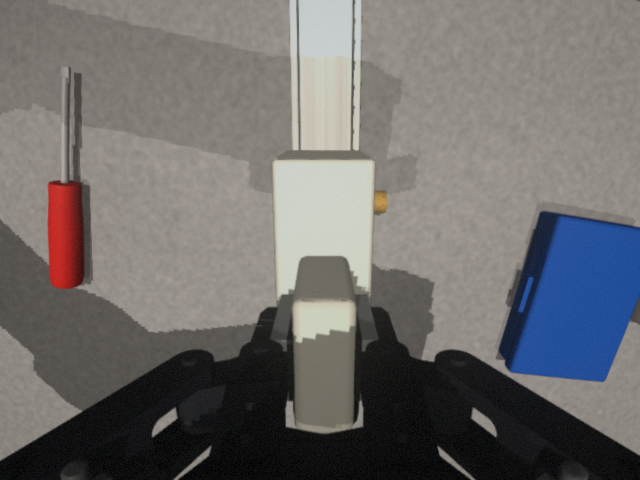

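View pics/s2.png

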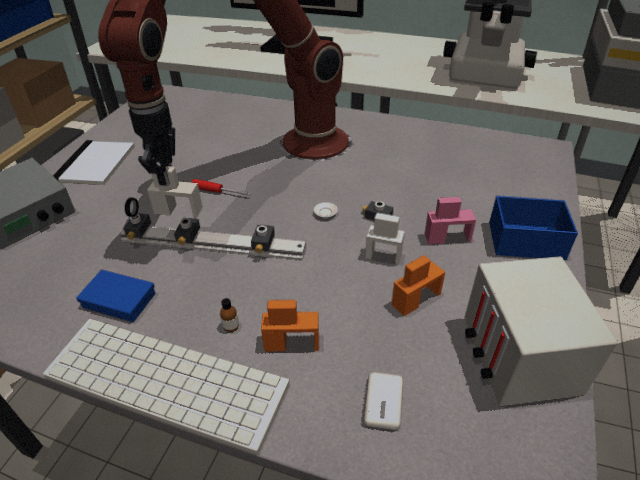

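```bash
python3 - <<'E'
from h import *
for k in range(3):
    img,P=cloud("scene")
    s=monitor.observe(); print(np.round(s["position"]*1000,1), railxy(s["position"]*1000).round(1))
q=P.reshape(-1,3); q=q[np.isfinite(q).all(1)]; r=railxy(q*1000); z=q[:,2]
m=(z>.016)&(z<.0225)&(abs(r[:,0])<215)&(abs(r[:,1])<40); print("rail",np.percentile(r[m],[.5,99.5],axis=0))
for nm,lo,hi in [("lens",-210,-140),("r1",-90,-20),("r2",90,160)]:
    m=(z>.042)&(z<.0505)&(r[:,0]>lo)&(r[:,0]<hi)&(r[:,1]<33)&(r[:,1]>-33)
    print(nm,m.sum(),np.percentile(r[m],[2,50,98],axis=0).round(1))
E
```

```text
[ 528.5 -149.4  181.2] [[-73.8  -2.7]]
[ 528.5 -149.8  181.3] [[-74.2  -2.6]]
[ 528.4 -150.3  181.3] [[-74.7  -2.5]]
rail [[-170.13713391  -29.314166  ]
 [ 213.44952519   18.10223899]]
lens 228 [[-199.   -31.3]
 [-171.2  -13.1]
 [-157.9   26.9]]
r1 222 [[-72.7 -31.9]
 [-47.8 -13.2]
 [-34.6  26.4]]
r2 235 [[107.7 -31.7]
 [132.2 -12.6]
 [146.9  28.1]]
```

>>> play_rows(motion=[{"dp": [-0.2,0,0.5],"twist": [0,0,0],"claw": 1},{"dp": [-0.2,0,1.2],"twist": [0,0,0],"claw": 1},{"dp": [-0.2,0,2],"twist": [0,0,0],"claw": 1},{"dp": [-0.2,0,2.5],"twist": [0,0,0],"claw": 1},{"dp": [-0.2,0,2.7],"twist": [0,0,0],"claw": 1},{"dp": [-0.2,0,2.7],"twist": [0,0,0],"claw": 1},{"dp": [-0.2,0,2.7],"twist": [0,0,0],"claw": 1}])

```text
time: 6.7
position: [0.5283, -0.1541, 0.1541]
tool_rot: [-2.035, -2.392, 0.003]
wrist_force: [0.1, 0.6, -1.9]
finger_gap: 0.0192
```

```bash
python3 - <<'E'
from h import *
go(*inrail(-78,-2),117,9.2)
for k in range(2):
    img,P=cloud("scene")
    s=monitor.observe(); print(np.round(s["position"]*1000,1), railxy(s["position"]*1000).round(1))
cv2.imwrite("pics/s3.png",cv2.resize(img[150:290,80:300],None,fx=3,fy=3))
E
```

```text
t 6.7 tcp [ 528.3 -154.1  154.1] yaz 9.23 zax [-2.2e-03 -7.0e-04 -1.0e+00] gap 0.019240908074348854 F [ 0.1  0.6 -1.9]
   dp [0.04 0.03 3.71] tw [-0.002  0.     0.001]
[ 528.5 -154.1  154.3] [[-78.4  -2. ]]
[ 528.6 -154.1  154.5] [[-78.4  -2.1]]
```

View pics/s3.png

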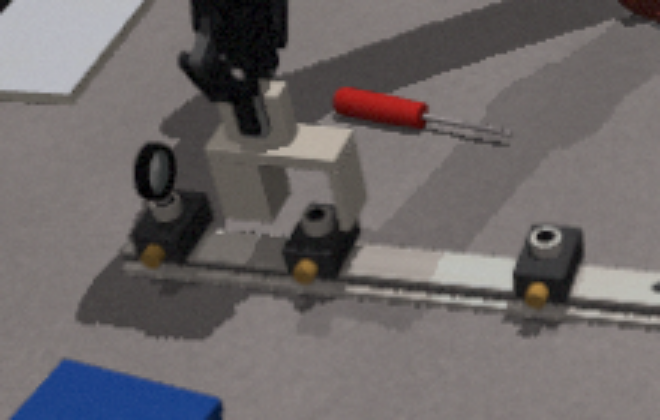

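The close-up shows the thick leg at about (255,190) between the lens rider and rider1, with the lip behind rider1. It lines up, so I'm lowering.

>>> play_rows(motion=[{"dp": [0,0,0.6],"twist": [0,0,0],"claw": 1},{"dp": [0,0,1.3],"twist": [0,0,0],"claw": 1},{"dp": [0,0,2],"twist": [0,0,0],"claw": 1},{"dp": [0,0,2.7],"twist": [0,0,0],"claw": 1},{"dp": [0,0,3.3],"twist": [0,0,0],"claw": 1},{"dp": [0,0,3.6],"twist": [0,0,0],"claw": 1},{"dp": [0,0,3.6],"twist": [0,0,0],"claw": 1}])

```text
time: 7.38
position: [0.5276, -0.154, 0.1171]
tool_rot: [-2.034, -2.391, 0.005]
wrist_force: [-0.6, -0.6, -1.1]
finger_gap: 0.0194
```

```bash
python3 - <<'E'
from h import *
go(*inrail(-117,-2),117,9.2)
for k in range(2):
    img,P=cloud("scene")
    s=monitor.observe(); print(np.round(s["position"]*1000,1), railxy(s["position"]*1000).round(1),s["wrist_force"].round(1))
cv2.imwrite("pics/s4.png",cv2.resize(img[150:290,80:300],None,fx=3,fy=3))
E
```

```text
t 7.38 tcp [ 527.6 -154.   117.1] yaz 9.23 zax [-4.1e-03 -4.0e-04 -1.0e+00] gap 0.01940537814661901 F [-0.6 -0.6 -1.1]
   dp [-3.88  0.09  0.01] tw [-0.004 -0.     0.001]
[ 528.  -154.1  117.7] [[-78.3  -1.5]] [ 0.  -0.6 -1.4]
[ 528.3 -154.1  118.1] [[-78.4  -1.8]] [-0.3  0.8 -1.1]
```

View pics/s4.png

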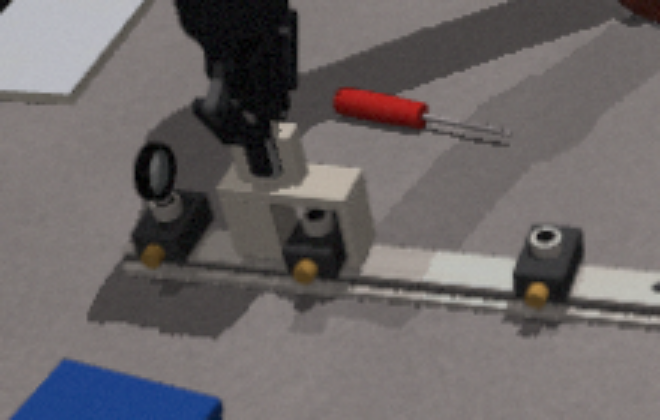

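The gauge sits over rider1 with its feet just above the rail. Next comes the drag.

>>> play_rows(motion=[{"dp": [-0.4,0,0],"twist": [0,0,0],"claw": 1},{"dp": [-0.9,0,0],"twist": [0,0,0],"claw": 1},{"dp": [-1.4,0,0],"twist": [0,0,0],"claw": 1},{"dp": [-1.9,0,0],"twist": [0,0,0],"claw": 1},{"dp": [-2.4,0,0],"twist": [0,0,0],"claw": 1},{"dp": [-2.8,0,0],"twist": [0,0,0],"claw": 1},{"dp": [-3.1,0,0],"twist": [0,0,0],"claw": 1},{"dp": [-3.3,0,0],"twist": [0,0,0],"claw": 1}])

```text
time: 8.15
position: [0.5336, -0.1873, 0.1182]
tool_rot: [-2.036, -2.392, 0.003]
wrist_force: [0.9, 1.2, -0.8]
finger_gap: 0.0189
```

>>> play_rows(motion=[{"dp": [0,0,0],"twist": [0,0,0],"claw": 1},{"dp": [-0.1,0,0],"twist": [0,0,0],"claw": 1},{"dp": [-0.2,0,0],"twist": [0,0,0],"claw": 1},{"dp": [-0.2,0,0],"twist": [0,0,0],"claw": 1}])

```text
time: 8.48
position: [0.5336, -0.1886, 0.1181]
tool_rot: [-2.034, -2.392, 0.004]
wrist_force: [-0.4, 0.6, -2.2]
finger_gap: 0.0196
```

```bash
python3 - <<'E'
from h import *
go(*inrail(-117,-2),117,9.2)
for k in range(2):
    img,P=cloud("scene")
    s=monitor.observe(); print(np.round(s["position"]*1000,1), railxy(s["position"]*1000).round(1),s["wrist_force"].round(1))
cv2.imwrite("pics/s5.png",cv2.resize(img[150:290,80:300],None,fx=3,fy=3))
q=P.reshape(-1,3); q=q[np.isfinite(q).all(1)]; r=railxy(q*1000); z=q[:,2]
for nm,lo,hi in [("lens",-210,-157),("r1",-115,-40)]:
    m=(z>.042)&(z<.0505)&(r[:,0]>lo)&(r[:,0]<hi)&(r[:,1]<-22)&(r[:,1]>-33)
    print(nm,m.sum(),np.percentile(r[m],[2,50,98],axis=0).round(1))
E
```

```text
t 8.48 tcp [ 533.6 -188.6  118.1] yaz 9.24 zax [-2.7e-03 -8.0e-04 -1.0e+00] gap 0.019629088455967128 F [-0.4  0.6 -2.2]
   dp [-0.37  0.05  0.11] tw [-0.003  0.     0.001]
[ 533.6 -188.6  118.2] [[-113.3   -1.5]] [ 0.1  1.5 -2. ]
[ 533.6 -188.6  118.1] [[-113.3   -1.5]] [-0.5  1.3 -1.3]
lens 68 [[-199.5  -32.5]
 [-177.4  -27.8]
 [-159.6  -22.5]]
r1 69 [[-99.2 -32.6]
 [-78.6 -28. ]
 [-60.5 -22.3]]
```

View pics/s5.png

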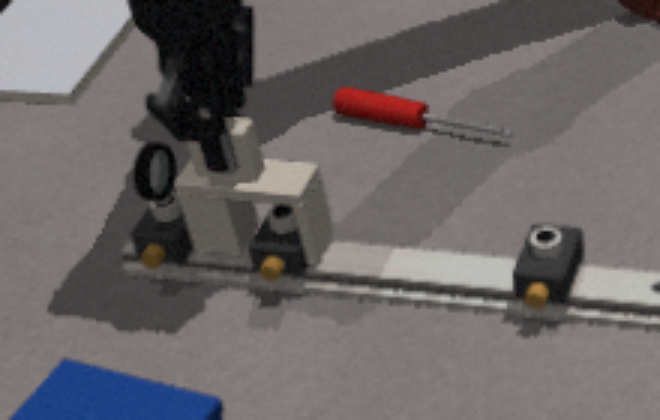

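Rider1's gap is now about 60 mm, roughly 6 mm short of contact. I'm moving on gently.

>>> play_rows(motion=[{"dp": [-0.1,0,0],"twist": [0,0,0],"claw": 1},{"dp": [-0.2,0,0],"twist": [0,0,0],"claw": 1},{"dp": [-0.3,0,0],"twist": [0,0,0],"claw": 1},{"dp": [-0.4,0,0],"twist": [0,0,0],"claw": 1},{"dp": [-0.4,0,0],"twist": [0,0,0],"claw": 1},{"dp": [-0.4,0,0],"twist": [0,0,0],"claw": 1}])

```text
time: 9.08
position: [0.5344, -0.193, 0.1183]
tool_rot: [-2.035, -2.392, 0.004]
wrist_force: [-0.9, -0.5, -2.4]
finger_gap: 0.0193
```

>>> play_rows(motion=[{"dp": [-0.1,0,0],"twist": [0,0,0],"claw": 1},{"dp": [-0.1,0,0],"twist": [0,0,0],"claw": 1},{"dp": [-0.1,0,0],"twist": [0,0,0],"claw": 1}])

```text
time: 9.33
position: [0.5346, -0.1932, 0.1182]
tool_rot: [-2.034, -2.392, 0.003]
wrist_force: [-0.0, 2.4, -1.4]
finger_gap: 0.0198
```

```bash
cat >> h.py <<'E'
def gaps(lims,pic=None):
    img,P=cloud("scene")
    if pic: cv2.imwrite(f"pics/{pic}.png",cv2.resize(img[150:290,80:330],None,fx=3,fy=3))
    q=P.reshape(-1,3); q=q[np.isfinite(q).all(1)]; r=railxy(q*1000); z=q[:,2]
    for nm,lo,hi in lims:
        m=(z>.042)&(z<.0505)&(r[:,0]>lo)&(r[:,0]<hi)&(r[:,1]<-22)&(r[:,1]>-33)
        print(nm,m.sum(),np.percentile(r[m,0],[2,50,98]).round(1))
    s=monitor.observe(); print(np.round(s["position"]*1000,1), railxy(s["position"]*1000).round(1),s["wrist_force"].round(1))
E
python3 - <<'E'
from h import *
gaps([("lens",-210,-157),("r1",-115,-40)])
E
```

```text
lens 60 [-199.5 -178.5 -159.8]
r1 69 [-103.8  -85.4  -65.6]
[ 534.6 -193.3  118.2] [[-118.1   -1.7]] [-0.6  2.  -1.1]
```

>>> play_rows(motion=[{"dp": [-0.1,0,0],"twist": [0,0,0],"claw": 1},{"dp": [-0.2,0,0],"twist": [0,0,0],"claw": 1},{"dp": [-0.2,0,0],"twist": [0,0,0],"claw": 1},{"dp": [-0.2,0,0],"twist": [0,0,0],"claw": 1}])

```text
time: 9.72
position: [0.5347, -0.1936, 0.1182]
tool_rot: [-2.032, -2.392, 0.001]
wrist_force: [-1.2, 4.7, 0.7]
finger_gap: 0.0194
```

```bash
python3 - <<'E'
from h import *
gaps([("lens",-210,-157),("r1",-115,-40)],"s6")
E
```

```text
lens 71 [-199.5 -177.9 -158.8]
r1 68 [-103.6  -83.8  -65.9]
[ 534.7 -193.6  118.2] [[-118.4   -1.8]] [-1.4  5.7 -0.6]
```

View pics/s6.png

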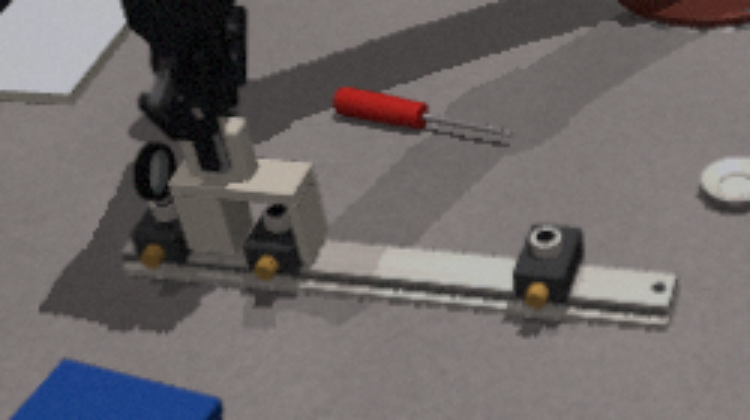

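Contact: the arm stalled with about 5 N reaction. I'm centring the slot and lifting off.

>>> play_rows(motion=[{"dp": [0.4,0,0],"twist": [0,0,0],"claw": 1},{"dp": [0.8,0,0],"twist": [0,0,0],"claw": 1},{"dp": [0.9,0,-0.6],"twist": [0,0,0],"claw": 1},{"dp": [0.9,0,-1.8],"twist": [0,0,0],"claw": 1},{"dp": [0.9,0,-3.2],"twist": [0,0,0],"claw": 1},{"dp": [0.9,0,-4.6],"twist": [0,0,0],"claw": 1},{"dp": [0.9,0,-5.8],"twist": [0,0,0],"claw": 1},{"dp": [0.9,0,-6.4],"twist": [0,0,0],"claw": 1}])

```text
time: 10.43
position: [0.5349, -0.1878, 0.1846]
tool_rot: [2.034, 2.389, -0.002]
wrist_force: [0.0, 0.1, -1.8]
finger_gap: 0.0194
```

```bash
python3 - <<'E'
from h import *
go(*inrail(102.5,-1.8),181,9.2)
gaps([("lens",-210,-157),("r1",-115,-40),("r2",90,160)])
E
```

```text
t 10.43 tcp [ 534.9 -187.8  184.6] yaz 9.18 zax [ 0.0021 -0.0034 -1.    ] gap 0.019448419754454403 F [ 0.   0.1 -1.8]
   dp [21.52 -0.12  0.28] tw [ 0.002  0.004 -0.   ]
lens 68 [-198.5 -180.8 -159.7]
r1 64 [-103.9  -83.   -67.1]
r2 73 [108.5 127.1 145.2]
[ 535.2 -187.7  185. ] [[-112.7   -3.2]] [ 0.2  1.1 -1.3]
```

>>> play_rows(motion=[{"dp": [2.2,0,0],"twist": [0,0,0],"claw": 1},{"dp": [5,0,0],"twist": [0,0,0],"claw": 1},{"dp": [8.4,0,0],"twist": [0,0,0],"claw": 1},{"dp": [12,0,0.1],"twist": [0,0,0],"claw": 1},{"dp": [15.5,0,0.1],"twist": [0,0,0],"claw": 1},{"dp": [18.7,-0.1,0.2],"twist": [0,0,0],"claw": 1},{"dp": [20.8,-0.1,0.2],"twist": [0,0,0],"claw": 1},{"dp": [21.5,-0.1,0.2],"twist": [0,0,0],"claw": 1}])

```text
time: 11.15
position: [0.4973, 0.0301, 0.1803]
tool_rot: [-2.026, -2.398, 0.0]
wrist_force: [1.1, 0.1, -1.7]
finger_gap: 0.0192
```

>>> play_rows(motion=[{"dp": [0,0,0.5],"twist": [0,0,0],"claw": 1},{"dp": [0,0,1.2],"twist": [0,0,0],"claw": 1},{"dp": [0,0,2],"twist": [0,0,0],"claw": 1},{"dp": [0,0,2.4],"twist": [0,0,0],"claw": 1},{"dp": [0,0,2.4],"twist": [0,0,0],"claw": 1},{"dp": [0,0,2.4],"twist": [0,0,0],"claw": 1}])

```text
time: 11.65
position: [0.498, 0.0242, 0.1555]
tool_rot: [-2.037, -2.39, 0.005]
wrist_force: [-0.2, -0.2, -0.7]
finger_gap: 0.0191
```

```bash
python3 - <<'E'
from h import *
go(*inrail(102.5,-1.8),117,9.2)
gaps([("lens",-210,-157),("r1",-115,-40),("r2",90,160)],"s7")
E
```

```text
t 11.65 tcp [498.   24.2 155.5] yaz 9.11 zax [-0.0033 -0.0013 -1.    ] gap 0.0191422438544062 F [-0.2 -0.2 -0.7]
   dp [0.01 0.15 3.85] tw [-0.003  0.001 -0.001]
lens 64 [-199.2 -178.9 -158.7]
r1 71 [-104.1  -84.7  -66.1]
r2 72 [108.7 127.9 145.7]
[498.3  24.6 155.9] [[102.8  -0.7]] [ 0.5 -0.2 -1. ]
```

View pics/s7.png

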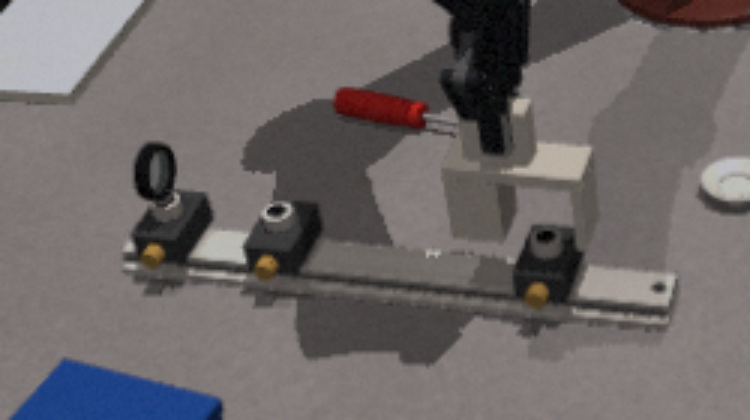

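The gauge is lined up over rider2 (leg at about (480,205), lip behind the rider). I'm lowering it.

>>> play_rows(motion=[{"dp": [0,0.1,0.6],"twist": [0,0,0],"claw": 1},{"dp": [0,0.1,1.3],"twist": [0,0,0],"claw": 1},{"dp": [0,0.1,2],"twist": [0,0,0],"claw": 1},{"dp": [0,0.1,2.7],"twist": [0,0,0],"claw": 1},{"dp": [0,0.1,3.4],"twist": [0,0,0],"claw": 1},{"dp": [0,0.1,3.8],"twist": [0,0,0],"claw": 1},{"dp": [0,0.1,3.8],"twist": [0,0,0],"claw": 1}])

```text
time: 12.28
position: [0.4983, 0.0255, 0.1169]
tool_rot: [-2.034, -2.391, 0.006]
wrist_force: [0.0, -0.8, -1.9]
finger_gap: 0.0191
```

```bash
python3 - <<'E'
from h import *
go(*inrail(-20,-1.8),117,9.2)
gaps([("lens",-210,-157),("r1",-115,-40),("r2",90,160)],"s8")
E
```

```text
t 12.28 tcp [498.3  25.5 116.9] yaz 9.24 zax [-0.0044 -0.0012 -1.    ] gap 0.019149392704389742 F [ 0.  -0.8 -1.9]
   dp [-12.36   0.08  -0.  ] tw [-0.005  0.     0.001]
lens 66 [-199.8 -177.7 -159.2]
r1 68 [-103.3  -84.1  -65.2]
r2 70 [108.8 129.  145.5]
[498.7  25.6 117.5] [[103.7  -1.3]] [ 0.7  1.  -1.2]
```

View pics/s8.png

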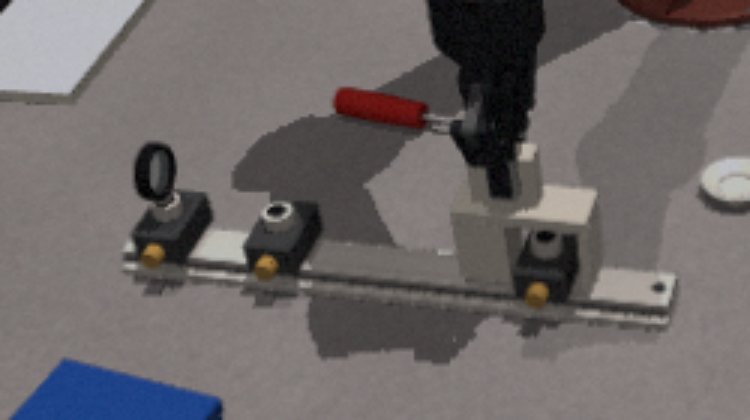

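>>> play_rows(motion=[{"dp": [-0.4,0,0],"twist": [0,0,0],"claw": 1},{"dp": [-0.9,0,0],"twist": [0,0,0],"claw": 1},{"dp": [-1.5,0,0],"twist": [0,0,0],"claw": 1},{"dp": [-2.2,0,0],"twist": [0,0,0],"claw": 1},{"dp": [-3,0,0],"twist": [0,0,0],"claw": 1},{"dp": [-3.8,0,0],"twist": [0,0,0],"claw": 1},{"dp": [-4.6,0,0],"twist": [0,0,0],"claw": 1},{"dp": [-5.4,0,0],"twist": [0,0,0],"claw": 1}])

```text
time: 13.0
position: [0.5081, -0.0288, 0.1183]
tool_rot: [-2.036, -2.392, 0.002]
wrist_force: [0.4, 0.5, -0.9]
finger_gap: 0.0195
```

>>> play_rows(motion=[{"dp": [-0.8,0,0],"twist": [0,0,0],"claw": 1},{"dp": [-1.6,0,0],"twist": [0,0,0],"claw": 1},{"dp": [-2.4,0,0],"twist": [0,0,0],"claw": 1},{"dp": [-3.2,0,0],"twist": [0,0,0],"claw": 1},{"dp": [-4,0,0],"twist": [0,0,0],"claw": 1},{"dp": [-4.8,0,0],"twist": [0,0,0],"claw": 1},{"dp": [-5.4,0,0],"twist": [0,0,0],"claw": 1},{"dp": [-5.8,0,0],"twist": [0,0,0],"claw": 1}])

```text
time: 13.67
position: [0.517, -0.0863, 0.1181]
tool_rot: [-2.036, -2.391, 0.004]
wrist_force: [-0.1, 2.1, -1.1]
finger_gap: 0.019
```

>>> play_rows(motion=[{"dp": [0,0,0],"twist": [0,0,0],"claw": 1},{"dp": [0,0,0],"twist": [0,0,0],"claw": 1}])

```text
time: 13.83
position: [0.5165, -0.0859, 0.118]
tool_rot: [-2.035, -2.391, 0.006]
wrist_force: [-0.4, 0.6, -1.4]
finger_gap: 0.0192
```

```bash
python3 - <<'E'
from h import *
go(*inrail(-24.4,-1.8),117,9.2)
gaps([("lens",-210,-157),("r1",-115,-40),("r2",-30,90)],"s9")
E
```

```text
t 13.83 tcp [516.5 -85.9 118. ] yaz 9.19 zax [-0.0033 -0.0018 -1.    ] gap 0.01918668067475318 F [-0.4  0.6 -1.4]
   dp [-1.53  0.08  0.1 ] tw [-0.004  0.001 -0.   ]
lens 71 [-199.4 -176.8 -158.6]
r1 70 [-103.6  -84.8  -64.8]
r2 66 [ 1.6 21.6 40.1]
[516.5 -85.4 118.1] [[-8.7 -1.2]] [-0.4 -0.4 -2.2]
```

>>> play_rows(motion=[{"dp": [-0.3,0,0],"twist": [0,0,0],"claw": 1},{"dp": [-0.6,0,0],"twist": [0,0,0],"claw": 1},{"dp": [-0.9,0,0],"twist": [0,0,0],"claw": 1},{"dp": [-1.1,0,0],"twist": [0,0,0],"claw": 1},{"dp": [-1.2,0,0],"twist": [0,0,0],"claw": 1},{"dp": [-1.2,0,0],"twist": [0,0,0],"claw": 1},{"dp": [-1.2,0,0],"twist": [0,0,0],"claw": 1}])

```text
time: 14.47
position: [0.519, -0.0972, 0.1182]
tool_rot: [-2.035, -2.392, 0.003]
wrist_force: [0.2, 0.1, -1.6]
finger_gap: 0.0191
```

```bash
python3 - <<'E'
from h import *
go(*inrail(-24.4,-1.8),117,9.2)
gaps([("lens",-210,-157),("r1",-115,-40),("r2",-30,90)],"s9")
E
```

```text
t 14.47 tcp [519.  -97.2 118.2] yaz 9.21 zax [-0.0019 -0.0012 -1.    ] gap 0.019120910994535518 F [ 0.2  0.1 -1.6]
   dp [-0.37  0.01  0.12] tw [-0.002  0.001  0.   ]
lens 64 [-199.4 -179.2 -159.3]
r1 72 [-103.1  -84.2  -65.4]
r2 74 [-15.6  12.2  29.9]
[519.  -97.2 118.2] [[-20.7  -1.7]] [-1.1  0.4 -2.2]
```

>>> play_rows(motion=[{"dp": [-0.1,0,0],"twist": [0,0,0],"claw": 1},{"dp": [-0.2,0,0],"twist": [0,0,0],"claw": 1},{"dp": [-0.3,0,0],"twist": [0,0,0],"claw": 1},{"dp": [-0.3,0,0],"twist": [0,0,0],"claw": 1},{"dp": [-0.3,0,0],"twist": [0,0,0],"claw": 1}])

```text
time: 14.93
position: [0.5195, -0.0999, 0.1182]
tool_rot: [-2.035, -2.392, 0.003]
wrist_force: [0.1, 1.5, -2.2]
finger_gap: 0.0194
```

```bash
python3 - <<'E'
from h import *
go(*inrail(-24.4,-1.8),117,9.2)
gaps([("lens",-210,-157),("r1",-115,-50),("r2",-20,60)],"s9")
E
```

```text
t 14.93 tcp [519.5 -99.9 118.2] yaz 9.22 zax [-0.0018 -0.001  -1.    ] gap 0.01940573257913628 F [ 0.1  1.5 -2.2]
   dp [-0.09  0.    0.12] tw [-0.002  0.001  0.   ]
lens 65 [-198.9 -180.  -159.8]
r1 67 [-102.9  -84.7  -65. ]
r2 69 [-9.8  9.4 26.7]
[519.5 -99.9 118.2] [[-23.5  -1.8]] [ 0.2  0.5 -1.2]
```

View pics/s9.png

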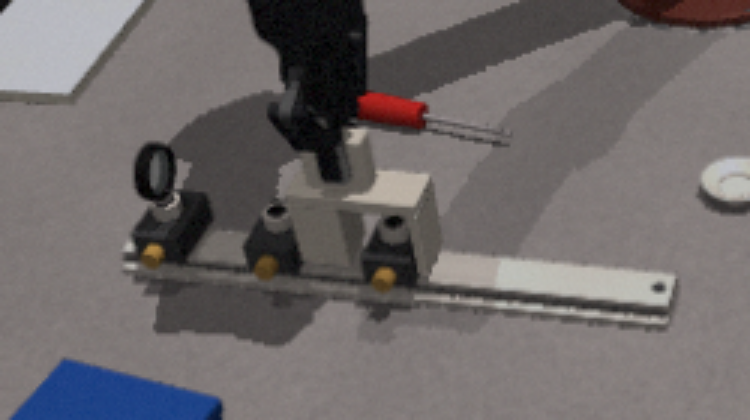

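The leg is about 1 mm from rider1, with a gap of about 55 mm. I'll take the last millimetre, re-centre and lift off.

>>> play_rows(motion=[{"dp": [-0.1,0,0],"twist": [0,0,0],"claw": 1},{"dp": [-0.1,0,0],"twist": [0,0,0],"claw": 1},{"dp": [0.3,0,0],"twist": [0,0,0],"claw": 1},{"dp": [0.6,0,0],"twist": [0,0,0],"claw": 1},{"dp": [0.6,0,-0.7],"twist": [0,0,0],"claw": 1},{"dp": [0.6,0,-2],"twist": [0,0,0],"claw": 1},{"dp": [0.6,0,-4],"twist": [0,0,0],"claw": 1},{"dp": [0.6,0,-6.5],"twist": [0,0,0],"claw": 1}])

```text
time: 15.65
position: [0.5175, -0.0941, 0.1833]
tool_rot: [-2.033, -2.391, 0.006]
wrist_force: [1.0, -0.4, -1.7]
finger_gap: 0.0192
```

```bash
python3 - <<'E'
from h import *
gaps([("lens",-210,-157),("r1",-115,-50),("r2",-20,60)],"s10")
go(618,275,181,-0.8)
E
```

```text
lens 64 [-199.2 -176.9 -158.3]
r1 65 [-103.2  -86.5  -66. ]
r2 65 [-11.4   8.5  27.2]
[521.2 -94.  188.9] [[-17.9  -4.4]] [1.7 0.  1.3]
t 15.7 tcp [521.2 -94.  188.9] yaz 9.23 zax [ 0.0061 -0.0027 -1.    ] gap 0.01914718742749824 F [1.7 0.  1.3]
   dp [34.87 15.47  0.75] tw [0.006 0.003 0.175]
```

```bash
python3 - <<'E'
from h import *
go(600,190,181,9.2)
img,P=cloud("top"); q=P.reshape(-1,3); q=q[np.isfinite(q).all(1)]
m=(q[:,2]>.008)&(abs(q[:,0]-.60)<.08)&(q[:,1]>.12)&(q[:,1]<.27); print(m.sum(), q[m][::20].round(3))
E
```

```text
t 15.7 tcp [521.2 -94.  188.9] yaz 9.23 zax [ 0.0061 -0.0027 -1.    ] gap 0.01914718742749824 F [1.7 0.  1.3]
   dp [26.77 12.33  0.76] tw [0.006 0.004 0.001]
0 []
```

The spot is free, so I'm moving there.

>>> play_rows(motion=[{"dp": [1.5,0.7,0],"twist": [0,0,0],"claw": 1},{"dp": [4.5,2.1,0],"twist": [0,0,0],"claw": 1},{"dp": [8,3.7,0],"twist": [0,0,0],"claw": 1},{"dp": [11.5,5.3,0.2],"twist": [0,0,0],"claw": 1},{"dp": [15,6.9,0.3],"twist": [0,0,0],"claw": 1},{"dp": [18.5,8.5,0.4],"twist": [0,0,0],"claw": 1},{"dp": [22,10.1,0.5],"twist": [0,0,0],"claw": 1},{"dp": [24.5,11.3,0.5],"twist": [0,0,0],"claw": 1}])

```text
time: 16.42
position: [0.5904, 0.1705, 0.1772]
tool_rot: [-2.029, -2.395, 0.001]
wrist_force: [0.2, 0.5, -1.4]
finger_gap: 0.0193
```

>>> play_rows(motion=[{"dp": [1.5,0.7,0.5],"twist": [0,0,0],"claw": 1},{"dp": [2.2,1,1.5],"twist": [0,0,0],"claw": 1},{"dp": [2.2,1,3],"twist": [0,0,0],"claw": 1},{"dp": [2.2,1,4.5],"twist": [0,0,0],"claw": 1},{"dp": [2.2,1,5.5],"twist": [0,0,0],"claw": 1},{"dp": [2.2,1,6],"twist": [0,0,0],"claw": 1},{"dp": [2.2,1,6],"twist": [0,0,0],"claw": 1},{"dp": [2.2,1,6],"twist": [0,0,0],"claw": 1}])

```text
time: 17.08
position: [0.5972, 0.1887, 0.1177]
tool_rot: [-2.036, -2.391, 0.004]
wrist_force: [0.5, 0.2, -1.2]
finger_gap: 0.019
```

```bash
python3 - <<'E'
from h import *
gaps([("lens",-210,-157),("r1",-115,-50),("r2",-20,60)])
go(600,190,92,9.2)
img,P=cloud("wrist");c=monitor.observe()["position"]
q=P.reshape(-1,3); q=q[np.isfinite(q).all(1)]; z=q[:,2]
m=(z>c[2]-.036)&(z<c[2]-.015)&(abs(q[:,0]-c[0])<.05)&(abs(q[:,1]-c[1])<.08);print("bridge",np.percentile(z[m],[5,50,95]),rect(q[m]))
E
```

```text
lens 65 [-198.9 -180.  -159.8]
r1 63 [-103.8  -83.9  -64.6]
r2 75 [-10.    9.3  27.9]
[597.5 189.1 118.4] [[ 249.3 -125. ]] [ 0.4 -0.2 -0.5]
t 17.13 tcp [597.5 189.1 118.4] yaz 9.19 zax [-9.e-04 -5.e-04 -1.e+00] gap 0.019202589974765514 F [ 0.4 -0.2 -0.5]
   dp [0.05 0.26 2.64] tw [-0.001  0.    -0.   ]
bridge [0.09212997 0.09342805 0.09469189] (array([592.1, 217.8]), array([40.3, 61.1]), 9.2)
```

>>> play_rows(motion=[{"dp": [0,0,0.7],"twist": [0,0,0],"claw": 1},{"dp": [0,0,1.4],"twist": [0,0,0],"claw": 1},{"dp": [0,0,2],"twist": [0,0,0],"claw": 1},{"dp": [0,0,2.4],"twist": [0,0,0],"claw": 1},{"dp": [0,0,2.5],"twist": [0,0,0],"claw": 1},{"dp": [0,0,2.6],"twist": [0,0,0],"claw": 1},{"dp": [0,0,2.6],"twist": [0,0,0],"claw": 1},{"dp": [0,0,2.6],"twist": [0,0,0],"claw": 1}])

```text
time: 17.85
position: [0.5973, 0.1896, 0.0919]
tool_rot: [-2.035, -2.392, 0.002]
wrist_force: [1.0, 0.1, -1.6]
finger_gap: 0.0193
```

```bash
python3 - <<'E'
from h import *
go(600,190,92,9.2)
img,P=cloud("wrist");c=monitor.observe()["position"]
q=P.reshape(-1,3); q=q[np.isfinite(q).all(1)]; z=q[:,2]
m=(z>c[2]-.036)&(z<c[2]-.015)&(abs(q[:,0]-c[0])<.05)&(abs(q[:,1]-c[1])<.08);print("bridge",np.percentile(z[m],[5,50,95]),rect(q[m]))
E
```

```text
t 17.85 tcp [597.3 189.6  91.9] yaz 9.23 zax [-1.2e-03 -3.0e-04 -1.0e+00] gap 0.019306674202581916 F [ 1.   0.1 -1.6]
   dp [-0.    0.28 -0.01] tw [-0.001  0.     0.001]
bridge [0.06567313 0.06700236 0.06826189] (array([591.7, 218.2]), array([40.3, 61.2]), 9.3)
```

>>> play_rows(motion=[{"dp": [0,0,0.1],"twist": [0,0,0],"claw": 1},{"dp": [0,0,0.1],"twist": [0,0,0],"claw": 0.7},{"dp": [0,0,0.1],"twist": [0,0,0],"claw": 0.5},{"dp": [0,0,0.1],"twist": [0,0,0],"claw": 0.35},{"dp": [0,0,0.1],"twist": [0,0,0],"claw": 0.35},{"dp": [0,0,0],"twist": [0,0,0],"claw": 0.35},{"dp": [0,0,-0.8],"twist": [0,0,0],"claw": 0.35},{"dp": [0,0,-2],"twist": [0,0,0],"claw": 0.35}])

```text
time: 18.57
position: [0.5963, 0.189, 0.1114]
tool_rot: [-2.034, -2.391, 0.007]
wrist_force: [0.0, 0.6, -0.2]
finger_gap: 0.0555
```

>>> play_rows(motion=[{"dp": [0,0,-2],"twist": [0,0,0],"claw": 0.35},{"dp": [0,0,-4],"twist": [0,0,0],"claw": 0.35},{"dp": [0,0,-6],"twist": [0,0,0],"claw": 0.35},{"dp": [0,0,-8],"twist": [0,0,0],"claw": 0.35},{"dp": [0,0,-10],"twist": [0,0,0],"claw": 0.35},{"dp": [0,0,-11],"twist": [0,0,0],"claw": 0.35},{"dp": [0,0,-11],"twist": [0,0,0],"claw": 0.35},{"dp": [0,0,-11],"twist": [0,0,0],"claw": 0.35}])

```text
time: 19.23
position: [0.5972, 0.1894, 0.2223]
tool_rot: [-2.035, -2.393, 0.002]
wrist_force: [-0.1, 0.5, -0.3]
finger_gap: 0.0557
```

```bash
python3 - <<'E'
from h import *
gaps([("lens",-210,-157),("r1",-115,-50),("r2",-20,60)])
go(600,190,200,9.2)
img,P=cloud("wrist")
q=P.reshape(-1,3); q=q[np.isfinite(q).all(1)]; z=q[:,2]
for h0 in (.067,.112):
    m=(abs(z-h0)<.006)&(abs(q[:,0]-.595)<.05)&(abs(q[:,1]-.2)<.08);print(h0,np.percentile(z[m],[5,50,95]),rect(q[m]))
img,P=cloud("scene"); cv2.imwrite("pics/s11.png",img)
E
```

```text
lens 67 [-199.  -179.6 -158.9]
r1 62 [-104.4  -84.7  -65. ]
r2 69 [-10.3   9.9  27.2]
[596.7 189.1 221.2] [[ 249.4 -124.2]] [-0.1  0.9 -0.7]
t 19.28 tcp [596.7 189.1 221.2] yaz 9.23 zax [-0.0032 -0.0017 -1.    ] gap 0.05545072454581187 F [-0.1  0.9 -0.7]
   dp [0.04 0.35 2.11] tw [-0.003  0.001  0.   ]
0.067 [0.06517589 0.06645553 0.06766265] (array([595. , 197.9]), array([ 40.2, 101.3]), 9.6)
0.112 [0.10941032 0.11133702 0.11247438] (array([596.9, 186.3]), array([19.9, 49. ]), 9.0)
```

View pics/s11.png

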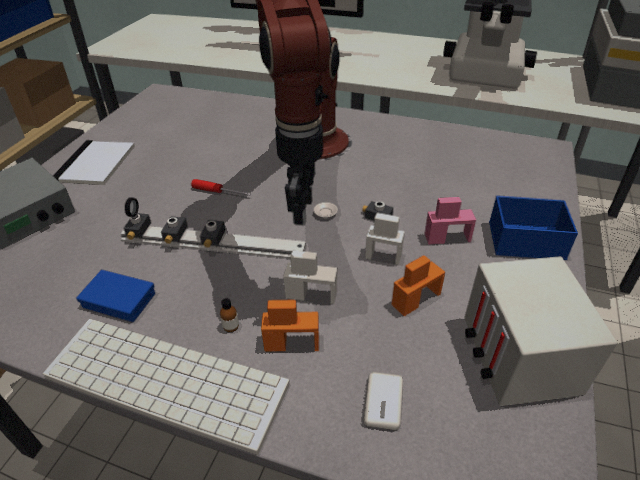

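The gauge stands upright at about (310,278), off the rail, with the gripper clear above it. The riders at (173,228) and (212,232) are evenly spaced from the lens rider. I'm handing in.

```bash
python3 -c "
from station import workorder; print(workorder.finish_job())"
```

```text
the job is handed in; nothing more can be done
None
```

The job is handed in: both empty riders are set to the gauge's spacing, and the thick-legged gauge is standing on the bench off the rail. The hand-in reports no verdict, so the results below rest on my own camera checks.

- **Rider 1:** I dragged it until the thick leg met the clamped rider. The arm stalled with about 5 N of reaction. The last scene view gave a gap of about 55 mm.
- **Rider 2:** I dragged it up to rider 1, to a measured gap of about 55 mm. The 1 mm move meant to close the last gap showed no clear force reading. I kept it gentle because rider 1 slides at only 1.2 N.
- **Gauge:** The wrist camera put the bridge top at 66.5 mm and the fin top at 111 mm, both level, so the gauge is upright with its feet on the bench. The gripper was open and about 11 cm clear above it.
- **Measurement differences:** Saddle edges in the scene camera and the arm's own position differed by 1–3 mm along the rail, well inside the ±15 mm tolerance.
- **Time:** About 19.3 s of the 54 s allowed. No check failed.

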